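# New cell for the cheese cellar's climate monitor

### The job

Fit the large battery cell into the empty sloping bay of the white climate monitor: set its flat end down in the upper end of the trough against the spring contact, with the button end still raised on the two spring jaws, then press the button end down between the jaws until the cell lies fully home and held. Leave the small cell where it is.

Things in the scene. Friction and masses are not known exactly. Their poses are not given: they have to be found in the camera images.
- large_cell: To fit: grey and steel cylinder, 33 mm dia, 58 mm long plus a 3.5 mm button (10.5 mm dia) on one end, 0.11-0.17 kg. Lies level in a V rest (V 30 mm wide, on a 6 mm high foot), axis 32 mm above the table, room for fingers both sides. Origin: on the axis, mid 58 mm. x: along the cell to the button (flat end -29 mm, button face +32.5 mm), starting roughly away from the robot; may be rolled about x.
- large_cell_button (a point): Centre of the large cell's button face. This is the end to press down last.
- bay: Fixed V trough, 26 mm wide with free sides, on the white monitor (160 x 100 x 20 mm, 45 mm at its display). Origin 62 mm above the table. x: along the trough, 22 degrees downhill from spring to fixed contact; y: across; z: square to the slope, up. Fitted cell: flat end at x = 0, button face at x = 61.5 mm, underside z = 0, axis y = 0, z = 16.5 mm. Fixed wall at x = 61.5 mm, its top at z = 30 mm.
- spring (a point): Point on the sprung brass contact at the trough's upper end, at bay x = 2.5, z = 6 mm; it yields 11 mm uphill under 1 to 4 N and its top slants back. A cell held level, button end downhill, and lowered straight down so that the lower edge of its flat end meets the trough at bay x = 4 mm (0 to 8 will do) lies against it, its button end on the jaws, about level, and stays so when let go.
- jaws (a point): Midpoint between the round tips of the two sprung steel jaws (bay x = 52, z = 27 mm; tips 27 mm apart, 6 mm long). The cell's button end first rests on them, some 21 mm too high; a push straight down on its top near there with closed fingers (about 12 N) spreads them and they close over it. Top of the fitted cell above the jaws: bay x = 52, z = 33 mm.
- small_cell: Bystander in a like wooden rest: thinner, shorter cell, 26 mm dia, 46 mm long plus button; too small for the bay. Origin on its axis at mid-length, x towards its button. The two cells' places may be exchanged.
Mind the look-alikes: they are no part of the job. Leave any blue or red look-alike of the part that bears bay alone.

How it is judged:
On the way, in this order (a step that is already met when the one before it is completed fails the run):
1. the large cell's flat end is down in the upper end of the trough, against the spring contact, with its button end still raised (x of large_cell in the frame of bay between 0.01 and 0.04 m and y of large_cell in the frame of bay between -0.012 and 0.012 m and z of large_cell in the frame of bay below 0.036 m and x of large_cell_button in the frame of bay above 0.035 m and z of large_cell_button in the frame of bay above 0.027 m), for 0.1 s.
2. the button end is pressed down between the jaws (z of large_cell_button in the frame of bay below 0.022 m and distance between large_cell and bay below 0.045 m), for 0.1 s.
At the end, for the whole second after the job is handed in: The large cell lies at rest in the bay under the jaws: button end downhill, its middle within 7 mm along and 6 mm across of the fitted place, its middle and button no more than about 5 mm above it, its axis within 10 degrees of the trough's (x of large_cell in the frame of bay between 0.022 and 0.036 m and y of large_cell in the frame of bay between -0.006 and 0.006 m and z of large_cell in the frame of bay below 0.0215 m and z of large_cell_button in the frame of bay below 0.022 m and x of large_cell_button in the frame of bay above 0.05 m and angle between the x axis of large_cell and the x axis of bay, either way round below 0.17 rad and linear speed of large_cell below 0.02 m/s); the robot touches nothing.
It fails at once if the small cell is moved by more than 30 mm (distance of small_cell from where it was at the start of the episode above 0.03 m).
It also fails if it takes over 42 s, if anything falls off the work surface, if the arm or the gripper's body presses on something with over 40 N, if the wrist force passes 120 N, or if a joint passes its speed limit or range.

### The arm

A 6-joint arm with a two-finger parallel gripper is mounted at the origin on the work surface. World frame = base frame: x ahead of the robot, y to its left, z up, the work surface at z = 0. Lengths are in m, angles in rad, forces in N, time in s.
With the tool pointing down it reaches from about 0.35 to 0.775 m from the base axis. Payload 7.3 kg.
Tool frame: the origin (TCP) lies at the very end of the fingers, on their centre line; the grasp point (between the pads) lies grip_point_offset behind it (grip_point_offset is the distance from the TCP to the grasp point, in m); z points along the fingers, y is the direction in which the jaws open and shut (so a half turn about z gives the same grasp; the last joint's range is limited). The gripper opens to 92 mm and grips with 3 to 60 N. Pads are 19 mm wide; open, the fingers measure 130 mm over their backs; the gripper's body (75 mm by 190 mm) begins 47 mm behind the grasp point.
Start: joints at [1.193, 0.342, 1.524, -0, 1.275, -0.146], TCP at [0.121, 0.511, 0.227] pointing down, gripper open.
Joint ranges: [-2.53, 2.53], [-0.77, 2.02], [0.04, 2.7], [-1, 4.14], [0.28, 2.66], [-3.11, 3.11]. Speed limits (rad/s): [2.57, 2.57, 3.14, 3.14, 3.14, 3.14].

### API

Orientations are given as [roll, pitch, yaw] about the fixed x, y, z axes, in that order (R = Rz(yaw) Ry(pitch) Rx(roll)).
In Python, from cell import * gives the robot as it stands.
- The arm moves only by the shell command python3 -m inch 'ROWS' [OPENING] [FORCE]. ROWS is JSON, a list that holds one entry, the list of rows, each a list of 4 numbers: the shift along the tool's x, y, z in mm, then the turn about the tool's z in rad. In form: [[[x, y, z, roll], ...]]. A call has 1 to 10 rows; each row shifts and turns the commanded pose from where the row before left it, along the tool's axes as they then stand; what a row does not reach is not made up. A row lasts 1/8 s, in which the tool goes at most 62.5 mm and 10.7 degrees, less where a joint would pass 70% of its speed; a pose out of reach is approached as far as the arm can. A call with a gripper value outside its range is refused whole. OPENING is the closure, from -1 (fully open) to 1 (shut), set as the call begins (- or left out, the last holds). The fingers move at their own pace and stop on an object; FORCE is the grip in N (left out, the last holds). Time passes only in rows, so rows that do not move let the fingers close. It gives the time, the measured TCP pose, the force and the opening at its end, in the units of the state.
- observe(): the state, without advancing time (a new reading comes with each control period).
- read_camera(name): name is "scene" or "top" or "wrist"; returns a dict with "img" (400x640x3 uint8, blue, green, red), "fx", "fy", "cx", "cy" (pixels), "eye" and "rotation" of the camera in the world; the wrist camera has in their place "T_tool_cam" (4x4, takes a point from camera to tool coordinates, whose origin is the TCP and whose axes are the flange's). Camera axes: x right, y down, z forward; pixel columns grow to the right and rows downward; lengths in m; the calibration is good to about 2 mm. A picture is of the moment at which its call begins: read the wrist's pose just before it. There is no depth.
- hand_in(): hands the job in, once; it reports no verdict.
Trained networks look in the newest picture that a camera, given by its name, has taken for a name from the list of things; names that differ only in an ending like _2 or _b are one class to them, and where a whole thing is asked for, a point or a joint stands for the part that bears it (a point fixed in the world has none). Each returns a list of dicts, best first, with "conf" (0 to 1); they miss things now and then, are a little off and sometimes report something else, mostly with a low value. They report only what shows in the picture. A call takes as long as a camera call. They do not tell look-alikes from the thing itself.
- boxes_of(camera, label): "at" ([row, column] in pixels, amid what is visible of it).
- place_of(camera, label): "at" ([row, column] in pixels: a listed point, or the origin of a listed thing).
The state is a dict: "time": time; "qpos": joint angles; "qvel": joint speeds; "joint_efforts": joint torques, N m; "tool_pos": TCP position; "tool_rot": TCP orientation; "contact_force": force on the tool from outside, world axes, zero at the start; "torque": the same for the moment, N m; "opening": finger opening in m.
Only numpy, scipy, OpenCV 4.12 (cv2) and the standard library are available. Lean on these libraries where they do the work, as an engineer would, in place of code of your own. Each camera call takes 0.05 s, during which the arm holds its last target. There are 200 camera calls.

## Working session

There is one attempt and no reset: what is moved stays moved. The work goes in short steps, Python scripts to look and compute and a shell command to move; the robot and the scene stay as the last step left them, time stands still between calls to the robot, and variables do not carry over. Pictures are saved under pics/ and viewed, about 8 in all and at most 12, crops included, and the job is handed in when it is done.

```bash
ls; mkdir -p pics; cat > h.py <<'E'
from cell import *
import numpy as np, cv2
def ray(c,at):
    d=np.array([(at[1]-c["cx"])/c["fx"],(at[0]-c["cy"])/c["fy"],1.])
    return np.array(c["eye"]),np.array(c["rotation"])@d
def atz(c,at,z):
    e,d=ray(c,at); return e+d*(z-e[2])/d[2]
def tri(c1,a1,c2,a2):
    A=[];b=[]
    for c,a in((c1,a1),(c2,a2)):
        e,d=ray(c,a); d/=np.linalg.norm(d); P=np.eye(3)-np.outer(d,d); A.append(P);b.append(P@e)
    x=np.linalg.lstsq(np.vstack(A),np.hstack(b),rcond=None)[0]; return x, [round(float(np.linalg.norm(P@x-q))*1e3,1) for P,q in zip(A,b)]
def pose(): 
    from scipy.spatial.transform import Rotation as R
    s=observe(); return np.array(s["tool_pos"]),R.from_euler('xyz',s["tool_rot"]).as_matrix()
def wcam(name="wrist"):
    p,Rm=pose(); c=read_camera("wrist"); T=np.array(c["T_tool_cam"]); c["eye"]=p+Rm@T[:3,3]; c["rotation"]=Rm@T[:3,:3]; return c
def proj(c,p):
    q=np.array(c["rotation"]).T@(np.array(p)-c["eye"]); return [q[1]/q[2]*c["fy"]+c["cy"],q[0]/q[2]*c["fx"]+c["cx"]]
E
python3 - <<'E'
from h import *
np.set_printoptions(precision=4,suppress=True)
Z=dict(large_cell=.032,large_cell_button=.032,bay=.062,spring=.062,jaws=.06,small_cell=.028)
for n in("scene","top"):
    c=read_camera(n); cv2.imwrite(f"pics/{n}1.png",c["img"])
    print(n,c["eye"])
    for l in Z:
        for d in place_of(n,l)[:4]: print(l,np.round(d["at"]),round(d["conf"],2),atz(c,d["at"],Z[l]))
print(grip_point_offset, observe()["tool_rot"])
E
```

```text
pics
scene [1.1187 0.2125 0.5456]Traceback (most recent call last):
  File "<stdin>", line 8, in <module>
  File "h.py", line 7, in atz
    e,d=ray(c,at); return e+d*(z-e[2])/d[2]
                                       ~^^^
IndexError: invalid index to scalar variable.
```

```bash
python3 -c "
import cv2,numpy as np
a=cv2.imread('pics/scene1.png');b=cv2.imread('pics/top1.png')
cv2.imwrite('pics/both.png',cv2.resize(np.vstack([a,b]),(480,600),interpolation=cv2.INTER_AREA))"
```

```text
[ WARN:0@0.013] global loadsave.cpp:275 findDecoder imread_('pics/top1.png'): can't open/read file: check file path/integrity
Traceback (most recent call last):
ValueError: all the input arrays must have same number of dimensions, but the array at index 0 has 3 dimension(s) and the array at index 1 has 2 dimension(s)
```

View pics/scene1.png

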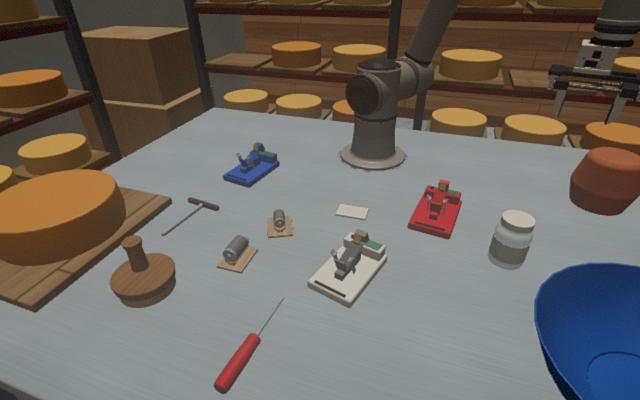

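The scene picture shows the white monitor at about row 265, col 348, with a blue look-alike at (165,252) and a red one at (208,437). The two cells are at (248,236) and (220,280), and the nearer one looks larger. "rotation" is not a 3x3 matrix, so I'm checking its form.

```bash
sed -i 's/^def ray/def RM(r):\n    from scipy.spatial.transform import Rotation as R\n    r=np.array(r,float); return r if r.shape==(3,3) else R.from_euler("xyz",r).as_matrix()\ndef ray/; s/np.array(c\["rotation"\])/RM(c["rotation"])/g' h.py
python3 - <<'E'
from h import *
np.set_printoptions(precision=4,suppress=True)
Z=dict(large_cell=.032,large_cell_button=.032,bay=.062,spring=.067,jaws=.068,small_cell=.028)
for n in("scene","top"):
    c=read_camera(n); cv2.imwrite(f"pics/{n}1.png",c["img"])
    print(n,c["eye"],c["rotation"])
    for l in Z:
        for d in place_of(n,l)[:4]: print(l,np.round(d["at"]),round(d["conf"],2),atz(c,d["at"],Z[l]))
print(grip_point_offset, observe()["tool_rot"],observe()["time"])
E
```

```text
scene [1.1187 0.2125 0.5456] [-2.1401  0.0169  1.92  ]
large_cell [248. 234.] 0.81 [ 0.604  -0.1694  0.032 ]
large_cell_button [256. 228.] 0.63 [ 0.6307 -0.1693  0.032 ]
bay [244. 357.] 0.93 [0.5415 0.0851 0.062 ]
bay [150. 253.] 0.72 [ 0.2056 -0.3318  0.062 ]
bay [191. 441.] 0.6 [0.2711 0.2322 0.062 ]
spring [246. 355.] 0.84 [0.5547 0.0855 0.067 ]
spring [191. 440.] 0.72 [0.2835 0.2301 0.067 ]
spring [152. 254.] 0.61 [ 0.2246 -0.3163  0.067 ]
jaws [201. 439.] 0.91 [0.3306 0.2308 0.068 ]
jaws [258. 341.] 0.8 [0.598  0.0686 0.068 ]
jaws [158. 245.] 0.7 [ 0.2705 -0.3223  0.068 ]
top [ 0.3708 -0.0395  0.8376] [-3.0639 -0.0007 -1.5484]
large_cell [120. 379.] 0.83 [ 0.6045 -0.1685  0.032 ]
large_cell_button [107. 377.] 0.91 [ 0.6339 -0.163   0.032 ]
large_cell_button [181. 359.] 0.46 [ 0.4695 -0.1257  0.032 ]
bay [274. 185.] 0.94 [0.2674 0.2295 0.062 ]
bay [311. 455.] 0.85 [ 0.2053 -0.321   0.062 ]
bay [145. 262.] 0.68 [0.5384 0.083  0.062 ]
spring [307. 455.] 0.98 [ 0.2136 -0.3188  0.067 ]
spring [143. 258.] 0.89 [0.5406 0.0904 0.067 ]
spring [272. 186.] 0.77 [0.2713 0.2271 0.067 ]
jaws [247. 186.] 0.86 [0.3215 0.2288 0.068 ]
jaws [281. 455.] 0.67 [ 0.2657 -0.319   0.068 ]
small_cell [184. 358.] 0.52 [ 0.4628 -0.1252  0.028 ]
0.0188 [3.1415 0.     2.9098] 0.8
```

View pics/top1.png

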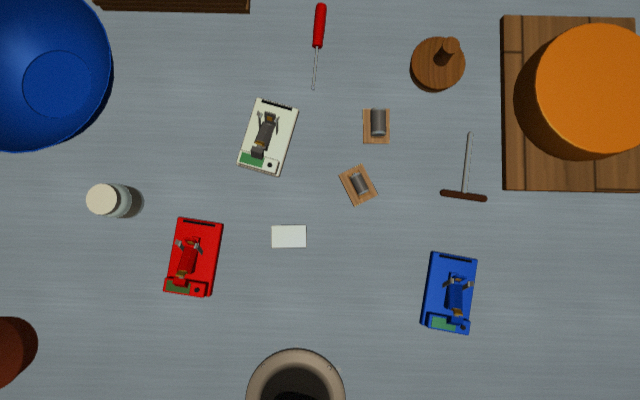

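The top picture shows the white monitor at (138,267), with its trough running from about (145,260) to the jaws at (122,270). The large cell is at (122,379), clearly bigger and grey, button away from the robot. The small cell is at (183,359), and the red and blue look-alikes are at (257,193) and (293,450). I'll take the white monitor and the larger, farther cell, and check them with a wrist close-up.

```bash
python3 -m inch '[[[-50,-32,0,0],[-50,-32,0,0],[-50,-32,0,0],[-50,-32,0,0],[-50,-32,0,0],[-50,-32,0,0],[-50,-32,0,0],[-50,-32,0,0],[-50,-32,0,0],[-50,-32,0,0.12]]]' -1
python3 - <<'E'
from h import *
np.set_printoptions(precision=4,suppress=True)
c=wcam(); cv2.imwrite("pics/w1.png",c["img"]); print(observe()["tool_pos"],observe()["tool_rot"],c["eye"],c["rotation"],c["T_tool_cam"])
for l,z in dict(bay=.062,spring=.067,jaws=.0675).items():
    for d in place_of("wrist",l)[:2]: print(l,np.round(d["at"]),round(d["conf"],2),atz(c,d["at"],z))
E
```

```text
time: 2.05
tool_pos: [0.5349, 0.083, 0.2269]
tool_rot: [3.141, 0.0, 2.787]
contact_force: [0.4, 0.5, 0.4]
opening: 0.0921
[0.5395 0.0777 0.2264] [-3.1401  0.0048  2.7774] [0.4716 0.1067 0.3855] [[ 0.3477  0.9069  0.2379]
 [ 0.9376 -0.3364 -0.0881]
 [ 0.0001  0.2537 -0.9673]] [[-0.0005 -0.9674 -0.2533  0.0675]
 [ 1.     -0.0004 -0.0004  0.0002]
 [ 0.0003 -0.2533  0.9674 -0.1587]
 [ 0.      0.      0.      1.    ]]
bay [184. 327.] 0.63 [0.5391 0.0839 0.062 ]
spring [192. 331.] 0.92 [0.5471 0.0847 0.067 ]
jaws [241. 334.] 0.96 [0.5978 0.0697 0.0675]
```

View pics/w1.png

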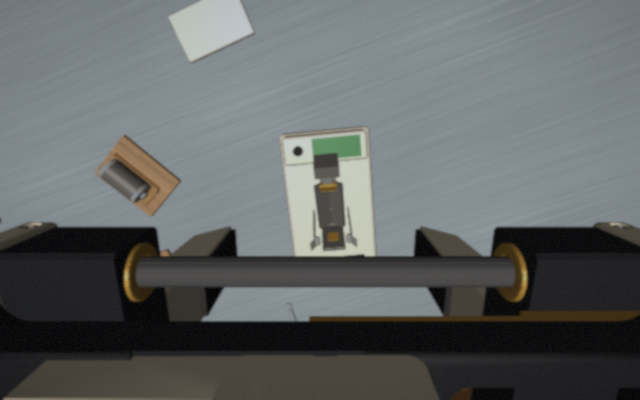

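The wrist picture confirms the white monitor: green display at the upper end, trough from (170,326) down to (245,333), jaws at (241,334), and an empty bay. The arm was still settling, so I'm re-measuring at rest and fitting the monitor's edges for yaw.

```bash
python3 - <<'E'
from h import *
np.set_printoptions(precision=4,suppress=True)
c=wcam(); print(observe()["tool_pos"],observe()["tool_rot"],observe()["qvel"])
P={}
for l,z in dict(bay=.062,spring=.0666,jaws=.0676).items():
    for d in place_of("wrist",l)[:1]: P[l]=atz(c,d["at"],z); print(l,np.round(d["at"]),round(d["conf"],2),P[l])
# monitor silhouette: bright, low-saturation pixels -> min area rect edges
hsv=cv2.cvtColor(c["img"],cv2.COLOR_BGR2HSV); m=((hsv[...,2]>165)&(hsv[...,1]<60)).astype(np.uint8); m[:100]=0; m[252:]=0
n,lab,st,ce=cv2.connectedComponentsWithStats(m); k=1+np.argmax(st[1:,4]); print(st[k])
L=[];R=[]
for r in range(180,248):
    x=np.where(lab[r]==k)[0]
    if len(x): L.append((r,x[0]));R.append((r,x[-1]))
for S in(L,R):
    w=np.array([atz(c,a,.02)[:2] for a in S]); f=np.polyfit(w[:,0],w[:,1],1); print("yaw edge",np.arctan(f[0]),w[0],w[-1],np.std(w[:,1]-np.polyval(f,w[:,0])))
d=P["jaws"]-P["spring"]; print("yaw",np.arctan2(d[1],d[0]))
E
```

```text
[0.5331 0.0849 0.2264] [ 3.1415 -0.0013  2.79  ] [ 0.0268 -0.0183  0.0128  0.0006 -0.002  -0.0001]
bay [185. 329.] 0.55 [0.5395 0.0858 0.062 ]
spring [189. 332.] 0.89 [0.5439 0.088  0.0666]
jaws [241. 332.] 0.85 [0.5951 0.0687 0.0676]
[ 280  130   94  122 5778]
yaw edge -0.2619096968651896 [0.5258 0.0385] [0.6049 0.0168] 0.00033962801101054043
yaw edge -0.2589082880743393 [0.5587 0.1279] [0.6381 0.1067] 0.0003434950865531356
yaw -0.35987887988953104
```

```bash
python3 - <<'E'
from h import *
np.set_printoptions(precision=4,suppress=True)
c=wcam(); P={}
for l,z in dict(bay=.062,spring=.0666,jaws=.0676).items():
    for d in place_of("wrist",l)[:1]: P[l]=atz(c,d["at"],z); print(l,round(d["conf"],2),P[l])
im=c["img"][120:260,260:400].copy(); im=cv2.resize(im,None,fx=4,fy=4,interpolation=cv2.INTER_CUBIC)
def pt(o,yaw,x,y,z):
    t=np.radians(22); h=x*np.cos(t)+z*np.sin(t)
    w=[o[0]+h*np.cos(yaw)-y*np.sin(yaw),o[1]+h*np.sin(yaw)+y*np.cos(yaw),.062-x*np.sin(t)+z*np.cos(t)]
    r=proj(c,w); return int((r[1]-260)*4),int((r[0]-120)*4)
for yaw,col in((-.26,(0,0,255)),(-.32,(255,0,0))):
    u=np.array([np.cos(yaw),np.sin(yaw)]); o=P["jaws"][:2]-.0583*u; o=(o+P["spring"][:2]-.0046*u+P["bay"][:2])/3 if 0 else (o+P["spring"][:2]-.0046*u)/2
    print(yaw,o)
    for y in(-.013,.013): cv2.line(im,pt(o,yaw,0,y,0),pt(o,yaw,.0615,y,0),col,1)
    for y in(-.0135,.0135): cv2.circle(im,pt(o,yaw,.052,y,.027),4,col,1)
    cv2.circle(im,pt(o,yaw,.0025,0,.006),4,col,1)
cv2.imwrite("pics/c1.png",im)
E
```

```text
bay 0.91 [0.538  0.0818 0.062 ]
spring 0.59 [0.5428 0.0836 0.0666]
jaws 0.66 [0.5984 0.0697 0.0676]
-0.26 [0.5402 0.0847]
-0.32 [0.5408 0.0866]
```

View pics/c1.png

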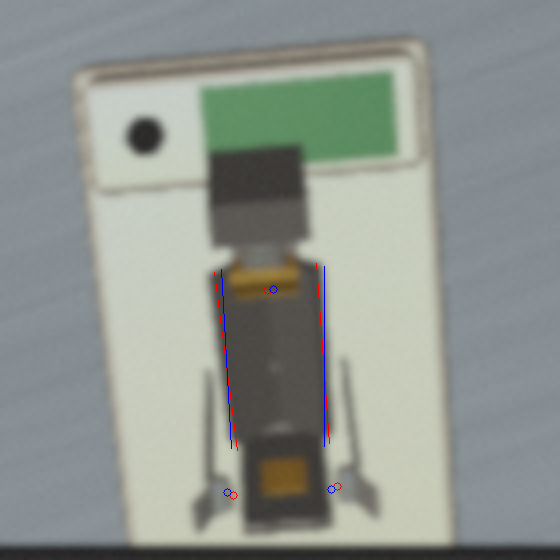

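The overlay with yaw -0.26 (red) lies on the trough sides and near the jaw tips, at (490,232) and (485,345) in the crop. So the bay origin is ≈ (0.540, 0.085), yaw -0.26. Next is the cell.

```bash
python3 -m inch '[[[-33,-42,0,0],[-33,-42,0,0],[-33,-42,0,0],[-33,-42,0,0],[-33,-42,0,0],[0,0,0,-0.15],[0,0,0,-0.15],[0,0,0,-0.15],[0,0,0,0]]]'
python3 - <<'E'
from h import *
np.set_printoptions(precision=4,suppress=True)
c=wcam(); print(observe()["tool_pos"],observe()["tool_rot"])
for l,z in dict(large_cell=.032,large_cell_button=.032,small_cell=.028).items():
    for d in place_of("wrist",l)[:2]: print(l,np.round(d["at"]),round(d["conf"],2),atz(c,d["at"],z))
cv2.imwrite("pics/w2.png",c["img"])
cv2.imwrite("pics/c2.png",cv2.resize(c["img"][80:260,200:440],None,fx=3,fy=3,interpolation=cv2.INTER_CUBIC))
E
```

```text
time: 3.78
tool_pos: [0.6162, -0.169, 0.2267]
tool_rot: [3.141, -0.0, -3.044]
contact_force: [-0.3, 0.3, 0.1]
opening: 0.0917
[ 0.6162 -0.169   0.2267] [ 3.1415  0.     -3.046 ]
large_cell [161. 329.] 0.78 [ 0.6006 -0.1662  0.032 ]
large_cell_button [189. 326.] 0.75 [ 0.6324 -0.1663  0.032 ]
small_cell [ 26. 384.] 0.76 [ 0.463  -0.1251  0.028 ]
```

View pics/c2.png

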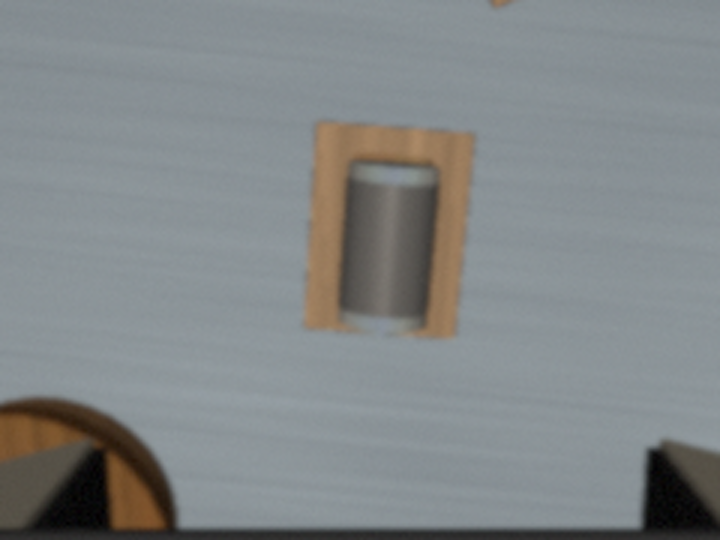

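The crop shows the large cell at crop rows 162–335, cols 343–435, with its button end down-image (away from the robot). Its axis runs at world yaw ≈ 0.01 and its centre is ≈ (0.601, -0.167). Descending to grasp.

```bash
python3 -m inch '[[[0,0,0,0.085],[15,2,45,0],[0,0,45,0],[0,0,45,0],[0,0,40,0],[0,0,25,0],[0,0,11,0],[0,0,0,0]]]' -1
python3 -m inch '[[[0,0,0,0],[0,0,0,0],[0,0,0,0],[0,0,0,0],[0,0,0,0],[0,0,0,0]]]' 1 25
```

```text
time: 4.97
tool_pos: [0.6012, -0.1674, 0.0155]
tool_rot: [3.141, -0.0, -3.129]
contact_force: [-0.1, 0.1, 0.7]
opening: 0.0917
time: 5.72
tool_pos: [0.6012, -0.1675, 0.0157]
tool_rot: [3.141, -0.0, -3.128]
contact_force: [-0.1, 0.1, 0.9]
opening: 0.0363
```

```bash
python3 -m inch '[[[0,0,0,0],[0,0,0,0],[0,0,0,0],[0,0,-20,0],[0,0,-45,0],[0,0,-50,0],[0,0,-20,0],[0,0,0,0]]]' 
python3 - <<'E'
from h import *
np.set_printoptions(precision=4,suppress=True)
for n in("scene","top","wrist"):
    c=wcam() if n=="wrist" else read_camera(n)
    p,_=pose()
    for l in("large_cell","large_cell_button"):
        for d in place_of(n,l)[:1]: print(n,l,np.round(d["at"]),round(d["conf"],2),atz(c,d["at"],p[2]+.0165)-p)
    cv2.imwrite(f"pics/h_{n}.png",c["img"])
print(observe()["tool_pos"],observe()["opening"],observe()["contact_force"])
w=cv2.imread("pics/h_wrist.png"); s=cv2.imread("pics/h_scene.png")
cv2.imwrite("pics/h.png",np.hstack([cv2.resize(w[150:400,220:420],(400,500)),cv2.resize(s[180:280,170:250],(400,500))]))
E
```

```text
time: 6.72
tool_pos: [0.6019, -0.1681, 0.1522]
tool_rot: [-3.14, 0.003, -3.128]
contact_force: [-0.1, -0.2, -1.8]
opening: 0.0326
scene large_cell [194. 227.] 0.59 [-0.0022 -0.0007  0.0165]
scene large_cell_button [202. 217.] 0.86 [ 0.0308 -0.0013  0.0165]
wrist large_cell [258. 325.] 0.87 [-0.0007 -0.0001  0.0165]
wrist large_cell_button [320. 324.] 0.66 [ 0.0324 -0.0002  0.0165]
[ 0.601  -0.1674  0.1499] 0.03251091689510643 [-0.3944 -0.4004 -1.3198]
```

View pics/h.png

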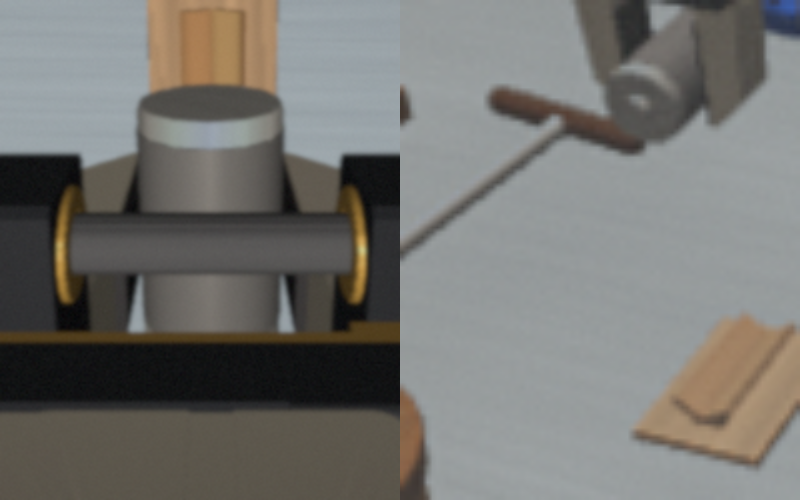

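The cell is held level and centred: opening 32.5 mm, button at +32 mm from the TCP, and the wooden rest is empty. Carrying it above the bay.

```bash
python3 -m inch '[[[5,49,0,0],[5,49,0,0],[5,49,0,0],[5,49,0,0],[5,48,0,0],[0,0,0,0.14],[0,0,0,0.13],[0,0,0,0],[0,0,0,0]]]' 
python3 - <<'E'
from h import *
np.set_printoptions(precision=4,suppress=True)
c=wcam(); s=observe(); print(s["tool_pos"],s["tool_rot"])
p,R=pose(); t=np.array([.5728,.0763,.0607]); print("tool shift mm",R.T@(t-p)*1e3)
for n in("scene","top","wrist"):
    if n!="wrist": c=read_camera(n)
    for l,z in dict(large_cell=p[2]+.0163,large_cell_button=p[2]+.0163,spring=.0666,jaws=.0676).items():
        for d in place_of(n,l)[:3]: print(n,l,round(d["conf"],2),atz(c,d["at"],z))
E
```

```text
time: 8.3
tool_pos: [0.573, 0.076, 0.1506]
tool_rot: [3.142, -0.0, 2.887]
contact_force: [-0.2, 0.2, -1.2]
opening: 0.0328
[0.573  0.076  0.1506] [ 3.1415 -0.0001  2.8865]
tool shift mm [ 0.2505  0.2574 89.9309]
scene spring 0.89 [0.5532 0.0855 0.0666]
scene spring 0.86 [ 0.2168 -0.3202  0.0666]
scene spring 0.59 [0.287  0.2325 0.0666]
scene jaws 0.78 [0.5916 0.0682 0.0676]
scene jaws 0.73 [0.3331 0.2269 0.0676]
scene jaws 0.67 [ 0.2631 -0.3369  0.0676]
top spring 0.66 [ 0.2069 -0.3191  0.0666]
top spring 0.51 [0.5408 0.0932 0.0666]
top jaws 0.64 [ 0.2647 -0.3248  0.0676]
top jaws 0.48 [0.5977 0.0672 0.0676]
wrist large_cell 0.88 [ 0.3162 -0.0544  0.1669]
wrist large_cell_button 0.84 [ 0.207  -0.0539  0.1669]
wrist spring 0.92 [ 0.5034 -0.0538  0.0666]
```

```bash
python3 -m inch '[[[0,0,30,0],[0,0,30,0],[0,0,18,0],[0,0,0,0]]]'; python3 -m inch '[[[0,0,4,0],[0,0,3,0],[0,0,0,0]]]'
python3 - <<'E'
from h import *
c=wcam(); s=read_camera("scene")["img"]
cv2.imwrite("pics/p1.png",np.hstack([cv2.resize(c["img"][150:330,240:400],(444,500),interpolation=cv2.INTER_CUBIC),cv2.resize(s[205:305,300:370],(350,500),interpolation=cv2.INTER_CUBIC)]))
E
```

```text
time: 9.55
tool_pos: [0.5722, 0.0761, 0.0715]
tool_rot: [-3.141, -0.003, 2.885]
contact_force: [0.6, -0.1, -1.4]
opening: 0.0318
time: 9.93
tool_pos: [0.5731, 0.0762, 0.066]
tool_rot: [3.141, 0.0, 2.885]
contact_force: [1.1, 1.1, -1.5]
opening: 0.0323
```

View pics/p1.png

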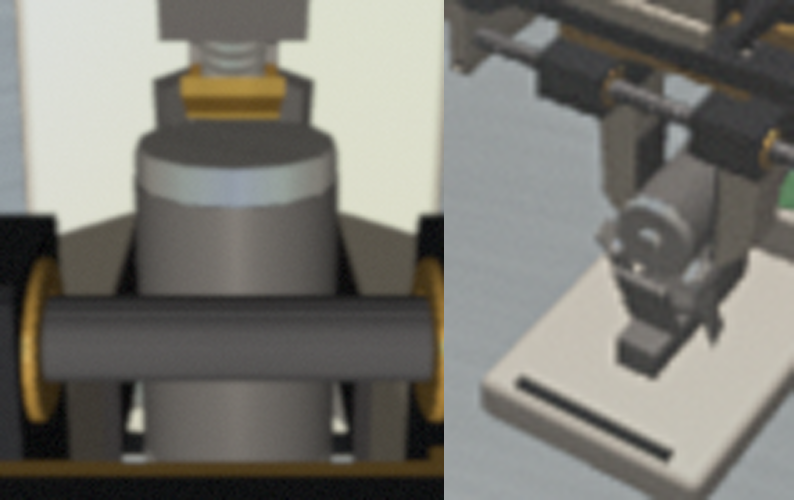

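The picture shows the cell centred on the trough: cell cols 137–337, trough 155–313, brass spring just behind its flat end at row 95. Its button end is above the jaws. Lowering further.

```bash
python3 -m inch '[[[0,0,3,0],[0,0,0,0]]]'; python3 -m inch '[[[0,0,2,0],[0,0,0,0],[0,0,0,0]]]'
```

```text
time: 10.28
tool_pos: [0.5729, 0.0758, 0.0626]
tool_rot: [-3.141, -0.0, 2.885]
contact_force: [0.2, -2.3, -2.0]
opening: 0.0323
time: 10.65
tool_pos: [0.5732, 0.076, 0.0608]
tool_rot: [3.142, 0.0, 2.885]
contact_force: [0.0, -2.2, -0.2]
opening: 0.0327
```

```bash
python3 -m inch '[[[0,0,1.5,0],[0,0,0,0],[0,0,0,0]]]'
python3 - <<'E'
from h import *
c=wcam(); s=read_camera("scene"); p,_=pose(); np.set_printoptions(precision=4,suppress=True)
o=np.array([.5402,.085]);u=np.array([.966,-.257])
for n,k in(("scene",s),("wrist",c)):
    for l in("large_cell","large_cell_button"):
        for d in place_of(n,l)[:1]:
            w=atz(k,d["at"],p[2]+.0163); e=w[:2]-o; print(n,l,round(d["conf"],2),w,"along",e@u,"across",e@[.257,.966])
E
```

```text
time: 11.02
tool_pos: [0.5733, 0.0762, 0.0595]
tool_rot: [3.141, 0.001, 2.885]
contact_force: [0.3, -1.6, 2.8]
opening: 0.0324
scene large_cell 0.53 [0.5735 0.0751 0.0757] along 0.03475208453934146 across -0.0010218330189023068
scene large_cell_button 0.81 [0.6048 0.0723 0.0757] along 0.06571575914247678 across 0.004304874506370235
wrist large_cell 0.92 [0.5735 0.0765 0.0757] along 0.03435769391456001 across 0.00037172909298481376
wrist large_cell_button 0.67 [0.6059 0.0684 0.0757] along 0.06776467954725346 across 0.0008768354470150415
```

```bash
python3 -m inch '[[[0,0,0,0],[0,0,0,0],[0,0,0,0],[0,0,0,0]]]' -0.3; python3 -m inch '[[[0,0,-15,0],[0,0,-40,0],[0,0,-30,0],[0,0,0,0]]]'
python3 - <<'E'
from h import *
c=wcam(); s=read_camera("scene"); p,_=pose(); np.set_printoptions(precision=4,suppress=True)
o=np.array([.5402,.085]);u=np.array([.966,-.257])
P={}
for n,k in(("scene",s),("wrist",c)):
    for l in("large_cell","large_cell_button"):
        for d in place_of(n,l)[:1]:
            P[n,l]=d["at"]
            w=atz(k,d["at"],.0757); e=w[:2]-o; print(n,l,round(d["conf"],2),w,"along",e@u,"across",e@[.257,.966])
for l in("large_cell","large_cell_button"):
    if ("scene",l) in P and ("wrist",l) in P: print(l,tri(s,P["scene",l],c,P["wrist",l]))
print(observe()["opening"])
cv2.imwrite("pics/p2.png",np.hstack([cv2.resize(c["img"][120:300,240:400],(444,500),interpolation=cv2.INTER_CUBIC),cv2.resize(s["img"][205:305,300:370],(350,500),interpolation=cv2.INTER_CUBIC)]))
E
```

```text
time: 11.82
tool_pos: [0.5728, 0.0763, 0.059]
tool_rot: [3.142, -0.0, 2.885]
contact_force: [-0.9, 0.0, 0.3]
opening: 0.059
time: 12.32
tool_pos: [0.5747, 0.0762, 0.1479]
tool_rot: [3.14, 0.006, 2.885]
contact_force: [-0.8, -0.4, 0.1]
opening: 0.0595
scene large_cell 0.97 [0.5779 0.0789 0.0757] along 0.037986357714388574 across 0.0038223021269911703
scene large_cell_button 0.64 [0.6052 0.0684 0.0757] along 0.0670690367293701 across 0.0006919612079773731
wrist large_cell 0.77 [0.5737 0.075  0.0757] along 0.03489663444102962 across -0.0010652074130801724
wrist large_cell_button 0.82 [0.6025 0.0664 0.0757] along 0.06495615073430414 across -0.0019395563832118377
large_cell (array([0.5743, 0.0764, 0.0725]), [1.6, 1.6])
large_cell_button (array([0.6031, 0.067 , 0.0738]), [0.8, 0.8])
0.05988826539851898
```

View pics/p2.png

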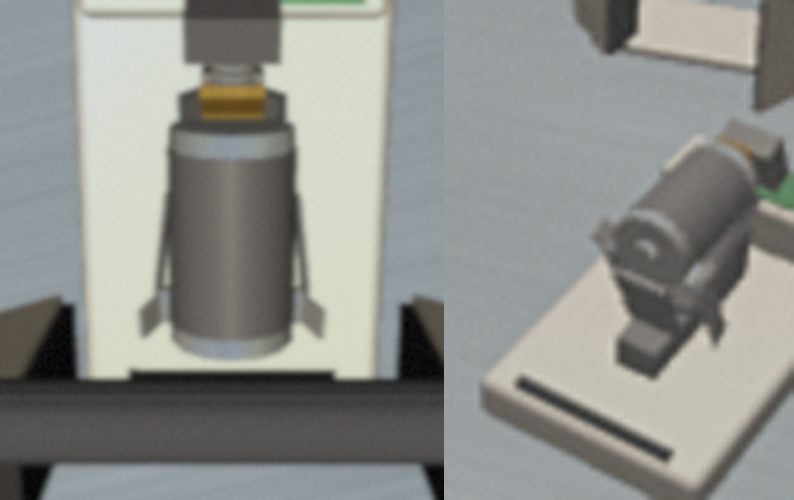

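The flat end sits against the spring at (105,232) in the wrist crop, and the button end rests up on both jaws at (315,150) and (315,310). The cell is about level and staged. Now I close the fingers and move over the button end.

```bash
python3 -m inch '[[[-25,0,0,0],[0,0,0,0],[0,0,0,0],[0,0,0,0],[0,0,0,0],[0,0,0,0],[0,0,25,0],[0,0,22,0],[0,0,0,0]]]' 1; python3 -m inch '[[[0,0,5,0],[0,0,3,0],[0,0,0,0]]]'
```

```text
time: 13.75
tool_pos: [0.596, 0.0698, 0.0957]
tool_rot: [-3.141, -0.004, 2.885]
contact_force: [-0.1, -0.2, -0.4]
opening: 0.0001
time: 14.12
tool_pos: [0.5983, 0.0697, 0.0903]
tool_rot: [3.141, 0.003, 2.885]
contact_force: [2.1, -1.1, 2.8]
opening: 0.0006
```

```bash
for i in 1; do python3 -m inch '[[[0,0,3,0],[0,0,3,0],[0,0,0,0]]]'; python3 -m inch '[[[0,0,3,0],[0,0,2,0],[0,0,0,0]]]'; done
```

```text
time: 14.5
tool_pos: [0.5989, 0.0696, 0.0845]
tool_rot: [3.141, 0.005, 2.885]
contact_force: [4.9, -0.6, 4.2]
opening: 0.0003
time: 14.88
tool_pos: [0.5964, 0.0699, 0.0777]
tool_rot: [-3.141, -0.002, 2.885]
contact_force: [2.3, -1.6, 0.7]
opening: 0.0006
```

```bash
python3 -m inch '[[[0,0,2,0],[0,0,0,0]]]'; python3 -m inch '[[[0,0,2,0],[0,0,0,0],[0,0,0,0]]]'
```

```text
time: 15.12
tool_pos: [0.5968, 0.0699, 0.0766]
tool_rot: [-3.142, -0.001, 2.885]
contact_force: [0.4, -1.5, 6.8]
opening: 0.0007
time: 15.5
tool_pos: [0.597, 0.0699, 0.0761]
tool_rot: [3.141, 0.0, 2.885]
contact_force: [-3.6, -0.3, 16.9]
opening: 0.0001
```

Firm contact at 17 N, at the height expected for a fully seated cell. Lifting and checking.

```bash
python3 -m inch '[[[0,0,-20,0],[0,0,-45,0],[0,0,-40,0],[25,0,0,0],[0,0,0,0],[0,0,0,0]]]'
python3 - <<'E'
from h import *
c=wcam(); s=read_camera("scene"); np.set_printoptions(precision=4,suppress=True)
t=np.radians(22); cy,sy=np.cos(-.26),np.sin(-.26)
B=np.array([[cy*np.cos(t),sy*np.cos(t),-np.sin(t)],[-sy,cy,0],[cy*np.sin(t),sy*np.sin(t),np.cos(t)]]); o=np.array([.5402,.085,.062])
P={}
for n in("scene","wrist"):
    for l in("large_cell","large_cell_button"):
        for d in place_of(n,l)[:1]: P[n,l]=d["at"]
for l in("large_cell","large_cell_button"):
    if ("scene",l) in P and ("wrist",l) in P:
        x,e=tri(s,P["scene",l],c,P["wrist",l]); print(l,x,e,"bay frame",B@(x-o))
print(observe()["contact_force"])
cv2.imwrite("pics/p3.png",np.hstack([cv2.resize(c["img"][120:300,240:400],(444,500),interpolation=cv2.INTER_CUBIC),cv2.resize(s["img"][205:305,300:370],(350,500),interpolation=cv2.INTER_CUBIC)]))
E
```

```text
time: 16.25
tool_pos: [0.5728, 0.0761, 0.1785]
tool_rot: [-3.141, -0.002, 2.885]
contact_force: [1.8, 0.5, 0.2]
opening: 0.0007
large_cell [0.5706 0.0776 0.0634] [1.4, 1.4] bay frame [0.0285 0.0007 0.013 ]
large_cell_button [0.6006 0.0662 0.0546] [0.2, 0.2] bay frame [ 0.0613 -0.0026  0.0169]
[ 0.2975 -0.3166  0.2991]
```

View pics/p3.png

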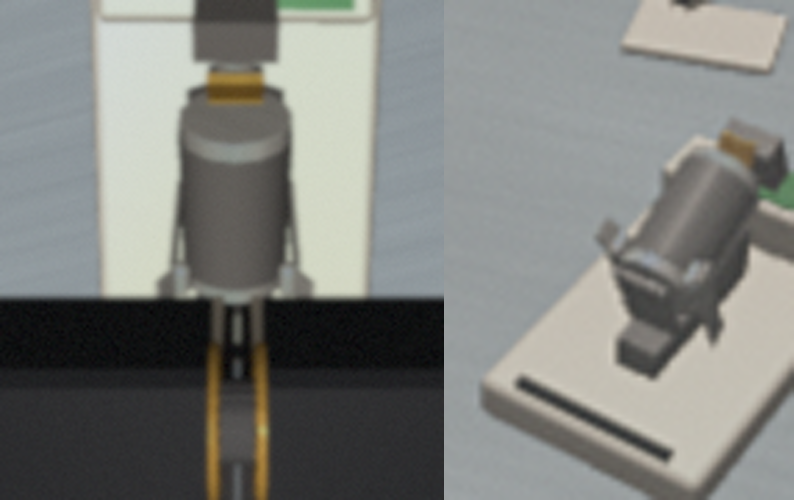

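The cell now lies sloping in the trough behind the fixed wall, with the jaws closed over it at (280,175) and (280,295). In the bay frame its middle is at (28.5, 0.7, 13) mm and its button at (61, -3, 17) mm, so it is home. Handing in.

```bash
python3 -c "
from cell import *
print(hand_in())"
```

```text
the job is handed in; nothing more can be done
None
```

The large cell is fitted in the white monitor's bay, and I handed the job in at about 16 s on the clock. `hand_in()` gives no verdict.

**What I did:** I gripped the large cell in its rest and carried it level over the bay. I then lowered it with its flat end against the spring contact and its button end raised on the jaws. After letting go, I pressed the button end down with closed fingers until the jaws closed over it, with a final firm contact of about 17 N. I lifted clear before handing in.

**Last checks:** Positions are in the bay frame, from the scene and wrist cameras together.

| Point | Measured (mm) | Fitted place (mm) |
|---|---|---|
| Cell middle | (28.5, 0.7, 13) | (29, 0, 16.5) |
| Button face | (61, -3, 17) | (61.5, 0, 16.5) |

- **Agreement:** The middle reads about 3.5 mm low and the button about 3 mm to one side. I put both down to measurement scatter. They also make the axis angle from these points about 9 degrees against the 10 degree limit, though the picture shows the cell lying along the trough with both jaws over it.
- **Robot clear:** The force on the tool was about zero, and the gripper was roughly 10 cm above the cell.
- **Small cell:** I did not approach it or measure it again at the end.

One check was unusable: a wrist-camera reading of the cell above the bay used the wrong camera's calibration, so I ignored it.

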